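# Test the gap under a pantry riser with a thickness gauge

### The job

An 8 mm serving tray is to be stored under one of the two wooden risers. Take the thickness gauge by its grip and slide its blade straight in from the front, midway between the feet, under the riser that has room for it (under the other it would jam), until nearly the whole blade is beneath the board. Leave it there, lying flat on the worktop, and let go.

Things in the scene. Friction and masses are not known exactly. Their poses are not given: they have to be found in the camera images.
- gauge_grip (a point): centre, half-way up, of the thickness gauge's upright grip: a light wooden block 40 mm long (x), 20 wide (y), 64 tall with brass pins. The gauge lies flat, loose, about 120 g; this point is 32 mm above its underside. x points along the blade to its tip, z up. The dark steel blade, 8 mm thick and 30 wide, flush with the underside, reaches 75 mm beyond the grip's front face.
- gauge_tip (a point): middle of the front end of the gauge's blade, half-way through its thickness: 95 mm ahead (x) of the grip's centre, 4 mm above the underside; axes as the grip's
- tall_riser_front (a point): point on the worktop below the middle of the front edge of the taller riser: fixed board 220 mm wide (y), 150 deep (x), 18 thick on four feet, with a 22 mm gap below it (top at 40 mm), which takes the gauge. x points straight in under the board, away from the robot; z up. Front feet, 20 mm thick, 97 mm to either side, 13 mm behind the edge; gap open between them.
- low_riser_front (a point): the same point of the low riser: a like fixed board with only a 4 mm gap below it (top at 22 mm), where the gauge jams. The risers stand side by side, either one on the left; a spice jar or small tin stands on the rear half of each.

How it is judged (in metres and radians):
On the way:
1. the tip of the blade is under the front edge of the taller riser while the gauge is held in the fingers (contact force between the fingers and gauge above 1 N and x of gauge_tip in the frame of tall_riser_front above 0.005 m and z of gauge_tip in the frame of tall_riser_front below 0.022 m and y of gauge_tip in the frame of tall_riser_front between -0.05 and 0.05 m), for 0.1 s.
At the end, for the whole second after the job is handed in: The gauge lies flat and at rest on the worktop, at least 45 mm (of 75 mm) of its blade under the taller riser from the front, the grip outside, the tip within 50 mm of the middle between the feet and the blade within 15 degrees of straight in (x of gauge_tip in the frame of tall_riser_front above 0.045 m and x of gauge_grip in the frame of tall_riser_front below 0 m and y of gauge_tip in the frame of tall_riser_front between -0.05 and 0.05 m and angle between the x axis of gauge_grip and the x axis of tall_riser_front, either way round below 0.26 rad and height (world z) of gauge_tip below 0.012 m and angle between gauge_grip's own z axis and vertical below 0.1 rad and linear speed of gauge below 0.02 m/s); the robot touches nothing.
It also fails if it takes over 43 s, if anything falls off the work surface, if the arm or the gripper's body presses on something with over 40 N, if the wrist force passes 120 N, or if a joint passes its speed limit or range.

### The arm

A 7-joint arm with a two-finger parallel gripper is mounted at the origin on a cart in front of the work surface, level with it; the furniture and walls round the work are solid. World frame = base frame: x ahead of the robot, y to its left, z up, the work surface at z = 0. Lengths are in m, angles in degrees, forces in N, time in s.
With the tool pointing down it reaches from about 0.425 to 0.875 m from the base axis. Payload 4.7 kg.
Tool frame: the origin (TCP) lies between the finger pads; the fingertips stand 17 mm ahead of it and the grasp point (between the pads) lies 2 mm behind it; z points along the fingers, y is the line along which they close (so a half turn about z gives the same grasp; the last joint's range is limited). The gripper opens to 87 mm and grips with 3 to 60 N. Pads are 19 mm wide; open, the fingers measure 117 mm over their backs; the gripper's body (75 mm by 190 mm) begins 51 mm behind the grasp point.
Start: joints at [-66.801, 18.392, -4.016, 83.108, 1.295, 78.541, -3.26], TCP at [0.248, 0.601, 0.24] pointing down, gripper open.
Joint ranges: [-163.93, 163.93], [-17.29, 119.83], [-79.2, 71.16], [3.27, 140.29], [-89.18, 269.18], [5.43, 117.66], [-154.24, 154.24]. Speed limits (degrees/s): [147.25, 147.25, 180, 180, 180, 180, 180].

### API

Orientations are given as [roll, pitch, yaw] about the fixed x, y, z axes, in that order (R = Rz(yaw) Ry(pitch) Rx(roll)).
In Python, from cell import env, cams gives the robot as it stands.
- The arm moves only by the shell command python3 -m pendant 'ROWS' [FORCE]. ROWS is JSON, a list of rows, each an object of numbers: "tx", "ty", "tz": the shift along the tool's x, y, z each as a share of 0.05 m, from -1 to 1; "spin": the turn about the tool's z as a share of 4 degrees, from -1 to 1; "claw": the closure, from 0 (fully open) to 1 (shut). A call has 1 to 10 rows; each row shifts and turns the commanded pose from where the row before left it, along the tool's axes as they then stand; what a row does not reach is not made up. A row lasts 1/8 s, in which the tool goes at most 62.5 mm and 10.7 degrees, less where a joint would pass 70% of its speed; a pose out of reach is approached as far as the arm can. A call with a number of a shift or a turn outside -1 to 1 is refused whole. A call with a gripper value outside its range is refused whole. The fingers move at their own pace and stop on an object; FORCE is the grip in N (left out, the last holds). Time passes only in rows, so rows that do not move let the fingers close. It gives the time, the measured TCP pose, the force, the opening and the grip force at its end, in the units of the state.
- env.get_obs(): the state, without advancing time (a new reading comes with each control period).
- cams.read_camera(name): name is "scene" or "top"; returns the picture (400x640x3 uint8, red, green, blue); there is no depth.
- cams.camera_info(name): a dict with "fx", "fy", "cx", "cy" (pixels), "rvec" (rotation vector, rad) and "tvec" (3), from world to camera coordinates, as OpenCV has them. Camera axes: x right, y down, z forward; pixel columns grow to the right and rows downward; lengths in m; the calibration is good to about 2 mm. A picture is of the moment at which its call begins. camera_info takes no time and is no camera call.
- env.sign_off(): hands the job in; it is judged then, once.
The state is a dict: "time_s": time; "qpos": joint angles; "joint_velocities": joint speeds; "effort": joint torques, N m; "tool_pos": TCP position; "tool_rot": TCP orientation; "force": force on the tool from outside, world axes, zero at the start; "wrist_torque": the same for the moment, N m; "grip_width": finger opening in m; "grasp_force": force on a finger pad.
Only numpy, scipy, OpenCV 4.12 (cv2) and the standard library are available. Lean on these libraries where they do the work, as an engineer would, in place of code of your own. Each camera call takes 0.05 s, during which the arm holds its last target. There are 200 camera calls.

## Working session

There is one attempt and no reset: what is moved stays moved. The work goes in short steps, Python scripts to look and compute and a shell command to move; the robot and the scene stay as the last step left them, time stands still between calls to the robot, and variables do not carry over. Pictures are saved under pics/ and viewed, at most 10 in all, crops included, and the job is handed in when it is done.

```bash
mkdir -p pics
python3 - <<'E'
from cell import env,cams
import cv2
for n in("scene","top"):
    cv2.imwrite(f"pics/{n}0.png",cams.read_camera(n)[:,:,::-1]); print(cams.camera_info(n))
o=env.get_obs();print(o['tool_pos'],o['tool_rot'],o['grip_width'],o['time_s'])
E
```

```text
{'fx': 515.188984667003, 'fy': 515.188984667003, 'cx': 322.99331809521226, 'cy': 197.66045864037625, 'rvec': array([ 2.18400959, -1.19999345,  0.41805063]), 'tvec': array([-0.28240591,  0.37898109,  0.64603548])}
{'fx': 504.0732921082273, 'fy': 504.0732921082273, 'cx': 309.24648366116867, 'cy': 198.45043710035418, 'rvec': array([ 2.18920168, -2.14427359,  0.15137258]), 'tvec': array([-0.03108461,  0.52207704,  0.92212837])}
[0.24744369 0.60056165 0.23856989] [-1.79901581e+02  4.25059582e-03  1.57613177e+02] 0.08690240067380503 0.1
```

View pics/scene0.png

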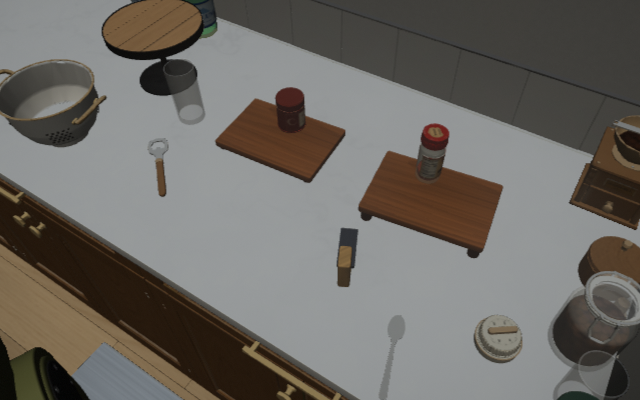

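View pics/top0.png

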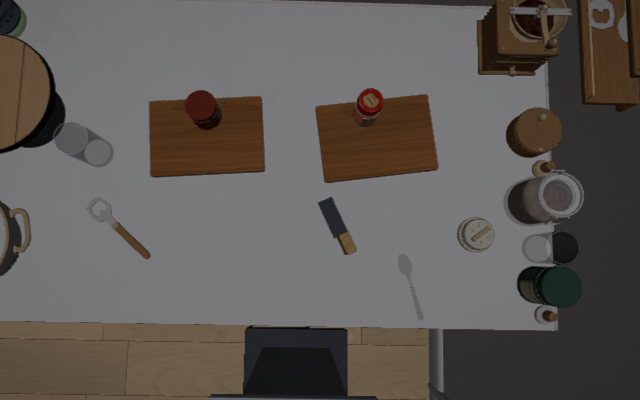

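The right-hand riser is the taller one: its feet show at scene (366,215) and (473,250). In the top view its front corners are near (328,182) and (437,170). The gauge blade tip is near (326,201) and the grip near (347,243). I'll zoom in for exact pixels.

Run:
```python
import cv2
a=cv2.imread("pics/top0.png")[90:260,305:445]; b=cv2.imread("pics/scene0.png")[220:290,325:365]
cv2.imwrite("pics/t1.png",cv2.resize(cv2.convertScaleAbs(a,alpha=1.5),None,fx=3.5,fy=3.5,interpolation=cv2.INTER_CUBIC))
cv2.imwrite("pics/s1.png",cv2.resize(cv2.convertScaleAbs(b,alpha=1.5),None,fx=8,fy=8,interpolation=cv2.INTER_CUBIC))
```

```text
(no output)
```

View pics/t1.png

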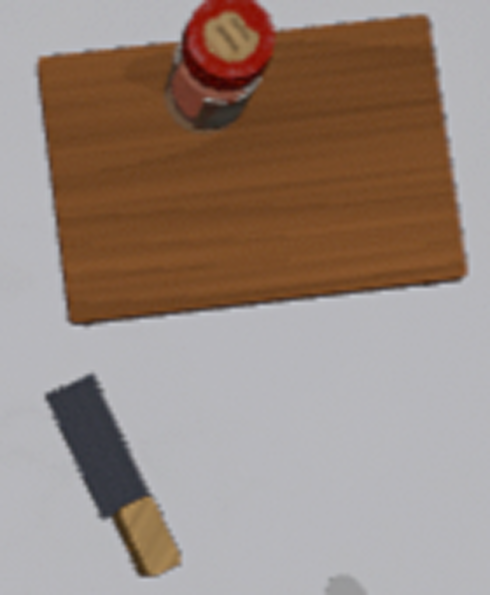

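View pics/s1.png

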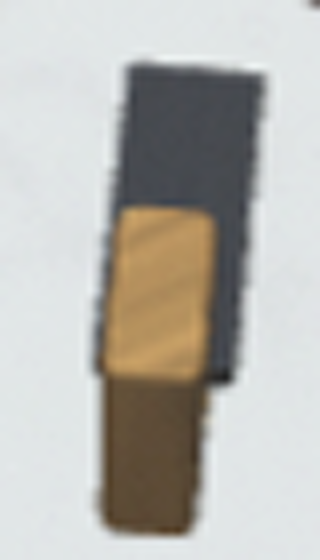

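```bash
cat > h.py <<'E'
import numpy as np,cv2
from cell import cams
from scipy.optimize import least_squares
def proj(n,P):
    i=cams.camera_info(n);K=np.array([[i['fx'],0,i['cx']],[0,i['fy'],i['cy']],[0,0,1]])
    return cv2.projectPoints(np.float64(P),i['rvec'],i['tvec'],K,None)[0][:,0]
def w(p,L):
    c,s=np.cos(p[2]),np.sin(p[2]);L=np.float64(L)
    return np.c_[p[0]+c*L[:,0]-s*L[:,1],p[1]+s*L[:,0]+c*L[:,1],L[:,2]]
def fit(obs,p0):
    f=lambda p:np.concatenate([(proj(n,w(p,L))-np.float64(px)).ravel() for n,L,px in obs])
    r=least_squares(f,p0,loss='soft_l1');print(np.round(r.x[:2],4),'yaw',np.degrees(r.x[2]).round(2),'res',np.round(r.fun,1));return r.x
E
python3 - <<'E'
from h import *
z=lambda L,s,o:(np.float64(L)+.5)/s-.5+o
t=lambda L:z(L,3.5,[305,90]); s=lambda L:z(L,8,[325,220])
B=[[.095,.015,.008],[.095,-.015,.008],[.02,.015,.008]]
T=[[.02,.01,.064],[.02,-.01,.064],[-.02,-.01,.064],[-.02,.01,.064]]
g=fit([("top",B,t([[45,397],[95,375],[105,517]])),("scene",B[:2],s([[128,64],[265,74]])),("scene",T,s([[120,207],[215,211],[206,380],[104,374]]))],[.5,0,.4])
R=[[0,.11,.04],[0,-.11,.04],[.15,.11,.04],[.15,-.11,.04]]
r=fit([("top",R,t([[72,324],[467,276],[38,57],[430,15]])),("scene",[R[0],R[1],R[2],R[3]],[[360,204],[487,244],[391,155],[502,185]])],[.65,-.1,-.1])
print(w(g,[[.095,0,0]]))
E
```

```text
[ 0.4397 -0.0943] yaw 26.77 res [ 0.7 -0.5  0.3 -0.8  0.4  0.2 -0.8  0.1 -0.8  0.2 -0.2 -0.6  0.6 -0.1
 -0.   0.4 -0.4  0.1]
[ 0.5693 -0.1591] yaw 8.22 res [ 0.3 -0.2  2.2 -0.3  0.1 -0.6  0.8 -1.5 -3.3  1.6 -3.9  4.4 -4.6 -5.5
  0.8 -0.4]
[[ 0.52456417 -0.05148781  0.        ]]
```

```bash
python3 -m pendant '[{"tx":-0.87,"ty":-0.72},{"tx":-0.87,"ty":-0.72},{"tx":-0.87,"ty":-0.72},{"tx":-0.87,"ty":-0.72},{"tx":-0.87,"ty":-0.72},{"tx":-0.87,"ty":-0.72},{"tx":-0.87,"ty":-0.72},{"tx":-0.87,"ty":-0.72}]'
python3 -m pendant '[{"tx":-0.31,"ty":-0.93},{"tx":-0.31,"ty":-0.93},{"tx":-0.31,"ty":-0.93},{"tx":-0.31,"ty":-0.93},{"tx":-0.31,"ty":-0.93},{"tx":-0.31,"ty":-0.93},{"spin":1},{"spin":1},{"spin":1}]'
python3 -m pendant '[{"spin":1},{"spin":1},{"spin":1},{"spin":1},{"spin":1},{"spin":1},{"spin":1},{"spin":1},{"spin":1},{"spin":1}]'
python3 - <<'E'
from cell import env
o=env.get_obs();print(o['qpos'].round(1),o['tool_rot'],o['tool_pos'])
from h import *
z=lambda L,s,o:(np.float64(L)+.5)/s-.5+o
R=[[0,.11,.04],[0,-.11,.04],[.15,.11,.04],[.15,-.11,.04]]
fit([("top",R,z([[72,324],[467,276],[38,57],[430,15]],3.5,[305,90]))],[.6,-.15,.1])
E
```

```text
[-66.8  18.4  -4.   83.2   1.3  78.5  -3.3] [-1.79901581e+02  4.25059582e-03  1.57613177e+02] [0.24744369 0.60056165 0.23856989]
[ 0.568  -0.1573] yaw 7.98 res [-0.7  0.2  1.3  0.6 -0.6 -0.2  0.3 -0.7]invalid input at $[0]: expected keys tx, ty, tz, spin, claw
invalid input at $[0]: expected keys tx, ty, tz, spin, claw
invalid input at $[0]: expected keys tx, ty, tz, spin, claw
```

```bash
python3 -m pendant '[{"tx":-0.87,"ty":-0.72,"tz":0,"spin":0,"claw":0},{"tx":-0.87,"ty":-0.72,"tz":0,"spin":0,"claw":0},{"tx":-0.87,"ty":-0.72,"tz":0,"spin":0,"claw":0},{"tx":-0.87,"ty":-0.72,"tz":0,"spin":0,"claw":0},{"tx":-0.87,"ty":-0.72,"tz":0,"spin":0,"claw":0},{"tx":-0.87,"ty":-0.72,"tz":0,"spin":0,"claw":0},{"tx":-0.87,"ty":-0.72,"tz":0,"spin":0,"claw":0},{"tx":-0.87,"ty":-0.72,"tz":0,"spin":0,"claw":0}]'
```

```text
time_s: 1.1
tool_pos: [0.4601, 0.2003, 0.2394]
tool_rot: [180.0, -0.0, 157.6]
force: [0.2, 0.5, -0.3]
grip_width: 0.087
grasp_force: 0.0
```

```bash
python3 -m pendant '[{"tx":-0.31,"ty":-0.93,"tz":0,"spin":0,"claw":0},{"tx":-0.31,"ty":-0.93,"tz":0,"spin":0,"claw":0},{"tx":-0.31,"ty":-0.93,"tz":0,"spin":0,"claw":0},{"tx":-0.31,"ty":-0.93,"tz":0,"spin":0,"claw":0},{"tx":-0.31,"ty":-0.93,"tz":0,"spin":0,"claw":0},{"tx":-0.31,"ty":-0.93,"tz":0,"spin":0,"claw":0},{"tx":0,"ty":0,"tz":0,"spin":1,"claw":0},{"tx":0,"ty":0,"tz":0,"spin":1,"claw":0},{"tx":0,"ty":0,"tz":0,"spin":1,"claw":0},{"tx":0,"ty":0,"tz":0,"spin":1,"claw":0}]'
python3 -c "
from cell import env
print(env.get_obs()['qpos'].round(1))"
```

```text
time_s: 2.35
tool_pos: [0.4391, -0.0913, 0.2392]
tool_rot: [-180.0, -0.0, 141.5]
force: [-0.4, -0.1, 0.7]
grip_width: 0.0867
grasp_force: 0.0
[-25.   -8.6  30.5 111.1   4.5  76.5  55.7]
```

```bash
R='' ; python3 -m pendant '[{"tx":0,"ty":0,"tz":0,"spin":1,"claw":0},{"tx":0,"ty":0,"tz":0,"spin":1,"claw":0},{"tx":0,"ty":0,"tz":0,"spin":1,"claw":0},{"tx":0,"ty":0,"tz":0,"spin":1,"claw":0},{"tx":0,"ty":0,"tz":0,"spin":1,"claw":0},{"tx":0,"ty":0,"tz":0,"spin":1,"claw":0},{"tx":0,"ty":0,"tz":0,"spin":1,"claw":0},{"tx":0,"ty":0,"tz":0,"spin":1,"claw":0},{"tx":0,"ty":0,"tz":0,"spin":1,"claw":0},{"tx":0,"ty":0,"tz":0,"spin":1,"claw":0}]'
python3 -m pendant '[{"tx":0,"ty":0,"tz":0,"spin":1,"claw":0},{"tx":0,"ty":0,"tz":0,"spin":1,"claw":0},{"tx":0,"ty":0,"tz":0,"spin":1,"claw":0},{"tx":0,"ty":0,"tz":0,"spin":1,"claw":0},{"tx":0,"ty":0,"tz":0,"spin":1,"claw":0},{"tx":0,"ty":0,"tz":0,"spin":1,"claw":0},{"tx":0,"ty":0,"tz":0,"spin":1,"claw":0},{"tx":0,"ty":0,"tz":0,"spin":1,"claw":0},{"tx":0,"ty":0,"tz":0,"spin":1,"claw":0},{"tx":0,"ty":0,"tz":0,"spin":1,"claw":0}]'
python3 -m pendant '[{"tx":0,"ty":0,"tz":0.6,"spin":1,"claw":0},{"tx":0,"ty":0,"tz":0.6,"spin":1,"claw":0},{"tx":0,"ty":0,"tz":0.6,"spin":1,"claw":0},{"tx":0,"ty":0,"tz":0,"spin":1,"claw":0},{"tx":0,"ty":0,"tz":0,"spin":1,"claw":0},{"tx":0,"ty":0,"tz":0,"spin":1,"claw":0},{"tx":0,"ty":0,"tz":0,"spin":1,"claw":0},{"tx":0,"ty":0,"tz":0,"spin":1,"claw":0},{"tx":0,"ty":0,"tz":0,"spin":0.67,"claw":0},{"tx":0,"ty":0,"tz":0,"spin":0,"claw":0}]'
```

```text
time_s: 3.6
tool_pos: [0.4391, -0.0912, 0.2392]
tool_rot: [-180.0, -0.0, 101.5]
force: [-0.0, 0.6, 0.9]
grip_width: 0.0867
grasp_force: 0.0
time_s: 4.85
tool_pos: [0.4391, -0.0912, 0.2392]
tool_rot: [-180.0, 0.0, 61.5]
force: [0.5, -0.5, -0.0]
grip_width: 0.0874
grasp_force: 0.0
time_s: 6.1
tool_pos: [0.4391, -0.0912, 0.1493]
tool_rot: [-180.0, 0.0, 27.0]
force: [-0.1, 0.4, 0.9]
grip_width: 0.0865
grasp_force: 0.0
```

```bash
python3 -m pendant '[{"tx":0,"ty":0.06,"tz":0.45,"spin":0.05,"claw":0},{"tx":0,"ty":0,"tz":0.45,"spin":0,"claw":0},{"tx":0,"ty":0,"tz":0.45,"spin":0,"claw":0},{"tx":0,"ty":0,"tz":0.45,"spin":0,"claw":0},{"tx":0,"ty":0,"tz":0.42,"spin":0,"claw":0},{"tx":0,"ty":0,"tz":0,"spin":0,"claw":0}]'
python3 -c "
from cell import cams
import cv2
a=cams.read_camera('top')[150:290,270:420,::-1];b=cams.read_camera('scene')[180:320,260:410,::-1]
cv2.imwrite('pics/g.png',cv2.resize(cv2.hconcat([a,b]),None,fx=2.6,fy=2.6))"
```

```text
time_s: 6.85
tool_pos: [0.4392, -0.0938, 0.0372]
tool_rot: [-179.9, 0.2, 26.8]
force: [-0.2, 0.3, 0.9]
grip_width: 0.087
grasp_force: 0.0
```

View pics/g.png

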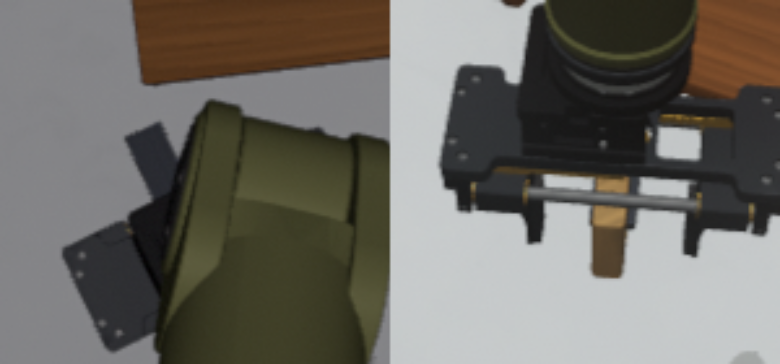

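The grip (about (608,230) in the right-hand crop) stands between the open fingers (535 and 690), and the blade is untouched. Closing now.

```bash
python3 -m pendant '[{"tx":0,"ty":0,"tz":0,"spin":0,"claw":1},{"tx":0,"ty":0,"tz":0,"spin":0,"claw":1},{"tx":0,"ty":0,"tz":0,"spin":0,"claw":1},{"tx":0,"ty":0,"tz":0,"spin":0,"claw":1},{"tx":0,"ty":0,"tz":0,"spin":0,"claw":1},{"tx":0,"ty":0,"tz":0,"spin":0,"claw":1}]' 20
```

```text
time_s: 7.7
tool_pos: [0.4408, -0.0939, 0.0385]
tool_rot: [-180.0, -0.0, 26.7]
force: [0.0, -0.1, -0.6]
grip_width: 0.0351
grasp_force: 0.0
```

```bash
python3 -m pendant '[{"tx":0,"ty":0,"tz":0,"spin":0,"claw":1},{"tx":0,"ty":0,"tz":0,"spin":0,"claw":1},{"tx":0,"ty":0,"tz":0,"spin":0,"claw":1},{"tx":0,"ty":0,"tz":0,"spin":0,"claw":1}]'
```

```text
time_s: 8.2
tool_pos: [0.4407, -0.0939, 0.0385]
tool_rot: [-180.0, 0.0, 26.7]
force: [0.2, -0.9, -0.1]
grip_width: 0.0201
grasp_force: 20.0
```

```bash
python3 -m pendant '[{"tx":0,"ty":0,"tz":-0.12,"spin":0,"claw":1},{"tx":0,"ty":0,"tz":0,"spin":0.94,"claw":1},{"tx":0,"ty":0,"tz":0,"spin":0.94,"claw":1},{"tx":0,"ty":0,"tz":0,"spin":0.94,"claw":1},{"tx":0,"ty":0,"tz":0,"spin":0.94,"claw":1},{"tx":0,"ty":0,"tz":0,"spin":0.92,"claw":1},{"tx":-0.05,"ty":0.53,"tz":0,"spin":0,"claw":1},{"tx":-0.05,"ty":0.54,"tz":0,"spin":0,"claw":1},{"tx":-0.05,"ty":0.54,"tz":0,"spin":0,"claw":1},{"tx":0,"ty":0,"tz":0,"spin":0,"claw":1}]'
python3 -c "
from cell import cams
import cv2
a=cams.read_camera('top')[130:290,280:450,::-1];b=cams.read_camera('scene')[180:340,320:490,::-1]
cv2.imwrite('pics/p.png',cv2.resize(cv2.hconcat([a,b]),None,fx=2.3,fy=2.3))"
```

```text
time_s: 9.45
tool_pos: [0.4446, -0.177, 0.045]
tool_rot: [179.9, -0.0, 7.8]
force: [0.3, 0.4, -0.3]
grip_width: 0.0196
grasp_force: 20.0
```

View pics/p.png

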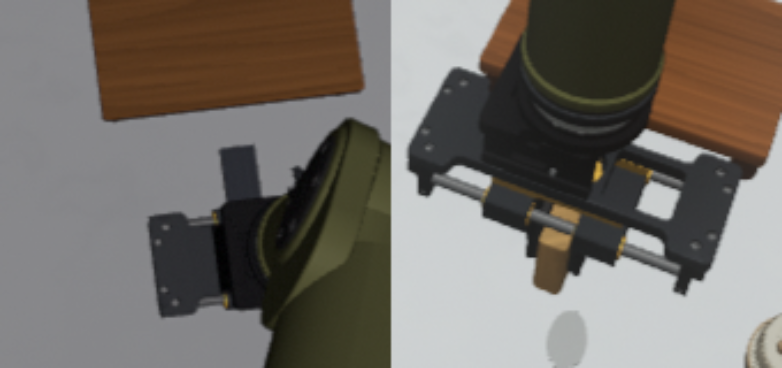

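The blade (tip at crop (238,147)) points straight at the middle of the board's front edge (about (233,104)). Sliding it in.

```bash
python3 -m pendant '[{"tx":0.3,"ty":0,"tz":0,"spin":0,"claw":1},{"tx":0.3,"ty":0,"tz":0,"spin":0,"claw":1},{"tx":0.3,"ty":0,"tz":0,"spin":0,"claw":1},{"tx":0,"ty":0,"tz":0,"spin":0,"claw":1}]'
```

```text
time_s: 10.05
tool_pos: [0.4908, -0.1678, 0.0445]
tool_rot: [180.0, -0.0, 8.1]
force: [-0.7, 0.4, -0.4]
grip_width: 0.02
grasp_force: 20.0
```

```bash
python3 -m pendant '[{"tx":0.3,"ty":0,"tz":0,"spin":0,"claw":1},{"tx":0.3,"ty":0,"tz":0,"spin":0,"claw":1},{"tx":0.3,"ty":0,"tz":0,"spin":0,"claw":1},{"tx":0,"ty":0,"tz":0,"spin":0,"claw":1},{"tx":0,"ty":0,"tz":0.06,"spin":0,"claw":1},{"tx":0,"ty":0,"tz":0.05,"spin":0,"claw":1},{"tx":0,"ty":0,"tz":0,"spin":0,"claw":1}]'
```

```text
time_s: 10.92
tool_pos: [0.5332, -0.1622, 0.0389]
tool_rot: [-180.0, 0.0, 8.0]
force: [0.1, 0.1, -0.7]
grip_width: 0.0196
grasp_force: 20.0
```

```bash
python3 -m pendant '[{"tx":0,"ty":0,"tz":0,"spin":0,"claw":0.4},{"tx":0,"ty":0,"tz":0,"spin":0,"claw":0.4},{"tx":0,"ty":0,"tz":0,"spin":0,"claw":0.4},{"tx":0,"ty":0,"tz":0,"spin":0,"claw":0.4},{"tx":0,"ty":0,"tz":0,"spin":0,"claw":0.4},{"tx":0,"ty":0,"tz":0,"spin":0,"claw":0.4}]'
```

```text
time_s: 11.68
tool_pos: [0.5337, -0.1621, 0.039]
tool_rot: [-180.0, 0.0, 8.0]
force: [0.7, -0.1, -0.4]
grip_width: 0.0519
grasp_force: 0.0
```

Now straight up, then back to clear the view.

```bash
python3 -m pendant '[{"tx":0,"ty":0,"tz":-0.4,"spin":0,"claw":0.4},{"tx":0,"ty":0,"tz":-0.8,"spin":0,"claw":0.4},{"tx":0,"ty":0,"tz":-0.8,"spin":0,"claw":0.4},{"tx":0,"ty":0,"tz":-0.8,"spin":0,"claw":0.4},{"tx":0,"ty":-0.9,"tz":0,"spin":0,"claw":0.4},{"tx":0,"ty":-0.9,"tz":0,"spin":0,"claw":0.4},{"tx":0,"ty":-0.9,"tz":0,"spin":0,"claw":0.4},{"tx":0,"ty":-0.9,"tz":0,"spin":0,"claw":0.4},{"tx":0,"ty":-0.9,"tz":0,"spin":0,"claw":0.4},{"tx":0,"ty":0,"tz":0,"spin":0,"claw":0.4}]'
python3 -c "
from cell import cams
import cv2
a=cams.read_camera('top')[130:290,280:450,::-1];b=cams.read_camera('scene')[160:320,350:520,::-1]
cv2.imwrite('pics/e.png',cv2.resize(cv2.hconcat([a,b]),None,fx=2.3,fy=2.3))"
```

```text
time_s: 12.92
tool_pos: [0.5016, 0.065, 0.179]
tool_rot: [-179.9, 0.0, 8.4]
force: [0.3, 0.1, -0.1]
grip_width: 0.0521
grasp_force: 0.0
```

View pics/e.png

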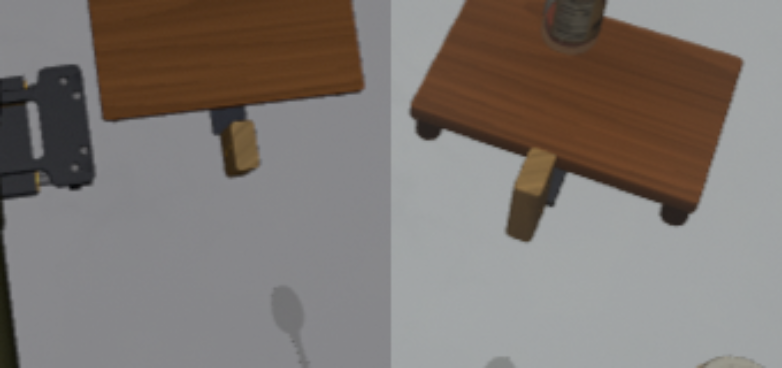

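The gauge stands straight in the middle of the tall riser. Only a short stretch of blade shows (crop (228,107)–(232,130), about 15–20 mm), the grip is upright outside the riser, and the gripper is well clear.

```bash
python3 -c "
from cell import env
print(env.sign_off())"
```

```text
the job is handed in; nothing more can be done
None
```

The gauge is lying flat under the taller (right-hand) riser, straight in and midway between the feet, with about 55–60 mm of its 75 mm blade beneath the board; it is released, the gripper is clear, and I handed the job in at about 13 s (no verdict was returned).

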